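# Set the air throttle and blow off a circuit board

## Robot

A 6-joint arm with a two-finger parallel gripper is mounted at the origin on the work surface. World frame = base frame: x ahead of the robot, y to its left, z up, the work surface at z = 0. Lengths are in mm, angles in rad, forces in N, time in s.
With the tool pointing down it reaches from about 300 to 1000 mm from the base axis. Payload 5.1 kg.
Tool frame: the origin (TCP) lies midway between the tips of the shut fingers; the grasp point (between the pads) lies 19 mm behind it; z points along the fingers, y is the line along which they close (so a half turn about z gives the same grasp; the last joint's range is limited). The gripper opens to 95 mm and grips with 3 to 60 N. Pads are 20 mm wide; open, the fingers measure 119 mm over their backs; the gripper's body (75 mm by 180 mm) begins 59 mm behind the grasp point.
Start: joints at [-1.259, 0.124, 1.65, -0, 1.367, -0.083], TCP at [249.973, -599.999, 214.656] pointing down, gripper open.
Joint ranges: [-2.61, 2.61], [-1.02, 2.33], [0.03, 2.71], [-1.35, 4.49], [0.32, 2.68], [-2.91, 2.91]. Speed limits (rad/s): [2.57, 2.57, 3.14, 3.14, 3.14, 3.14].

## Interface

Orientations are given as a rotation vector (axis times angle).
In Python, from rig import r gives the robot as it stands.
- The arm moves only by the tool step_arm, never from a script. Its argument "plan" is text: rows parted by semicolons, each of 7 numbers parted by spaces: the closure, from 0 (fully open) to 1 (shut), then the shift along the world's x, y, z in cm, then the turn, a rotation vector about the world's x, y, z in rad. A call has 1 to 8 rows; each row shifts and turns the commanded pose from where the row before left it; what a row does not reach is not made up. A row lasts 1/10 s, in which the tool goes at most 50 mm and 8.59 degrees, less where a joint would pass 70% of its speed; a pose out of reach is approached as far as the arm can. A call with a gripper value outside its range is refused whole. The fingers move at their own pace and stop on an object; the grip force is fixed at half the most. Time passes only in rows, so rows that do not move let the fingers close. It gives the time, the measured TCP pose, the force, the opening and the grip force at its end, in the units of the state.
- r.observe(): the state, without advancing time (a new reading comes with each control period).
- r.read_camera(name): name is "side" or "top"; returns (picture, depth): 420x560x3 uint8, red, green, blue; 420x560 float32, mm along the optical axis (not along the pixel's ray), 0 where there is no reading.
- r.camera_model(name): a dict with "mtx" (3x3 intrinsics, pixels), "k1" (the pictures are not rectified: a ray, as slopes to the right and down, at radius r is drawn at 1 + k1 r^2 times it, then the intrinsics apply), "T" (4x4, takes a point from camera to world coordinates). Camera axes: x right, y down, z forward; pixel columns grow to the right and rows downward; lengths in mm; the calibration is good to about 2 mm. A picture is of the moment at which its call begins. camera_model takes no time and is no camera call.
- r.job_done(): hands the job in; it is judged then, once.
Trained networks look in the newest picture that a camera, given by its name, has taken for a name from the list of things; names that differ only in an ending like _2 or _b are one class to them, and where a whole thing is asked for, a point or a joint stands for the part that bears it (a point fixed in the world has none). Each returns a list of dicts, best first, with "confidence" (0 to 1); they miss things now and then, are a little off and sometimes report something else, mostly with a low value. They report only what shows in the picture. A call takes as long as a camera call. They do not tell look-alikes from the thing itself.
- r.boxes_of(thing, camera): "pixel" ([row, column] in pixels, amid what is visible of it).
- r.silhouettes(thing, camera): "mask" (420x560 bool, what is visible of it) and "pixel" ([row, column] in pixels, amid what is visible of it).
- r.pinpoint(thing, camera): "pixel" ([row, column] in pixels: a listed point, or the origin of a listed thing).
The state is a dict: "time_s": time; "joints": joint angles; "qd": joint speeds; "effort": joint torques, N m; "tcp_pos": TCP position; "eef_rot": TCP orientation; "wrist_force": force on the tool from outside, world axes, zero at the start; "ft_torque": the same for the moment, N m; "width": opening from 0.0 (shut) to 1.0 (fully open); "gripper_force": force on a finger pad.
Only numpy, scipy, OpenCV 4.12 (cv2) and the standard library are available. Lean on these libraries where they do the work, as an engineer would, in place of code of your own. Each camera call takes 0.05 s, during which the arm holds its last target. There are 200 camera calls.

## Task

A finished circuit board needs a blast of air at the set flow. First turn the throttle valve's handle until it lines up with its setting pointer (the handle's end facing the upright tab); then swing the sprung blow-off lever all the way to its stop and let it spring back. Do not work the lever before the valve is set, do not move the valve off its setting afterwards, and leave the parts bin, screwdriver, wire spool and the board in its tray alone.

Things in the scene. Friction and masses are not known exactly. Their poses are not given: they have to be found in the camera images.
- valve: Brass quarter-turn valve on a dark steel base plate 100 x 70 x 10 mm, fixed to the bench; its pipe (21 mm diameter, 150 mm long, axis 27 mm above the bench) runs along its y axis and turns down into the bench at both ends. Origin on the bench under the upright stem; z up. It may stand on the left or the right half of the bench.
- valve_stem (a point): point on the upright turning axis of the valve handle, at the handle's mid-height, 83 mm above the bench.
- handle (a joint): valve handle angle, rad: 0 = closed (handle across the pipe, pointing along the valve's -x), growing counter-clockwise seen from above up to 1.571 = fully open (along the pipe, pointing along the valve's -y). Limited to 0..1.571; stays where it is left, with stiff friction of about 0.22 N m.
- handle_grip (a point): point to grip on the straight plain steel handle, 62 mm out from the stem axis, at its mid-height 83 mm above the bench. The handle is a bar 14 mm wide and 14 mm high (76 to 90 mm above the bench) that reaches from a 28 mm diameter hub (up to 98 mm high) at the stem out to 94 mm from the axis. The point's x axis points outwards along the handle, z up.
- pointer: dark steel setting pointer, fixed: a thin arm 10 mm wide, 48 to 53 mm above the bench, under the handle, that reaches out from a collar round the valve stem and carries an upright tab at its end. Origin on the bench under the stem; its x axis points outwards along the arm. The handle is set when the handle's x axis is parallel to this x axis.
- pointer_tab (a point): top of the upright tab (6 mm radially x 8 mm wide, top 90 mm above the bench) at the end of the pointer, 103 mm from the stem axis, 6 mm beyond the handle's end when they line up.
- blow_block: aluminium blow-off block 60 x 46 x 40 mm on a dark steel base plate 90 x 80 x 8 mm, fixed to the bench, with a thin steel nozzle tube (up to 51 mm above the bench) that runs out on its +x side over the board. Origin on the bench under its centre, z up; the lever pivots about the block's y axis, 56 mm above the origin.
- lever (a joint): blow-off lever angle, rad: 0 = at rest, leaning 0.375 rad from upright towards the block's -x; pushing it towards the block's +x makes it grow to 0.75 = stop. A spring returns it to 0 (about 2 N at the knob to start, 5.5 N at the stop).
- lever_knob (a point): centre of the black ball knob (21 mm diameter) at the top of the lever, an 11 mm diameter steel rod; 82 mm from the pivot, 132 mm above the bench at rest and at the stop, 138 mm when upright.
- board_tray: fixed black tray 150 x 120 x 12 mm with a circuit board 110 x 90 mm in it, parts on it up to 21 mm high; origin under its centre. In front of the nozzle, about 170 mm from the block's origin along the block's +x. Not to be touched.
- parts_bin: bystander: loose black bin 110 x 130 x 50 mm with small metal parts, beyond the valve; origin under its centre.
- screwdriver: bystander: loose screwdriver, 160 mm long, lying between valve and blow-off block; origin under its middle.
- wire_spool: bystander: loose grey spool, 48 mm diameter, 38 mm high, standing near the middle, on the robot's side of the screwdriver; origin under its centre.
Not all that is in view belongs to the job. What is shaped like the valve but purple is not meant.

How it is judged:
By the outcome, as a careful person would: the job done as asked, in the order asked, and still so for the second after the job is handed in, with the robot touching nothing.
It also fails if it takes over 56 s, if anything falls off the work surface, if the arm or the gripper's body presses on something with over 40 N, if the wrist force passes 120 N, or if a joint passes its speed limit or range.

## Working session

There is one attempt and no reset: what is moved stays moved. The work goes in short steps, Python scripts to look and compute and a tool call to move; the robot and the scene stay as the last step left them, time stands still between calls to the robot, and variables do not carry over. Pictures are saved under pics/ and viewed, at most 10 in all, crops included, and the job is handed in when it is done.

Besides the shell and the picture viewer there is one more tool, called as a command line: name --argument value ..., lists and objects as JSON in quotes. step_arm: Moves the arm, as the interface text tells. Its arguments: {"type":"object","properties":{"plan":{"type":"string"}},"required":["plan"]}

```bash
mkdir -p pics; cat > h.py <<'E'
import numpy as np,cv2
from rig import r
def ray(cam,px):
    m=r.camera_model(cam);K=np.array(m["mtx"]);T=np.array(m["T"])
    d=np.array([(px[1]-K[0,2])/K[0,0],(px[0]-K[1,2])/K[1,1]]);u=d.copy()
    for _ in range(30):u=d/(1+m["k1"]*(u@u))
    return T,np.array([u[0],u[1],1.])
def atz(cam,px,z):
    T,v=ray(cam,px);w=T[:3,:3]@v;o=T[:3,3];return o+w*(z-o[2])/w[2]
def atd(cam,px,D):
    T,v=ray(cam,px);return T[:3,:3]@v*D[int(round(px[0])),int(round(px[1]))]+T[:3,3]
E
python3 - <<'E'
from h import *
np.set_printoptions(precision=1,suppress=True)
ims=[]
Z=dict(valve=0,valve_stem=83,handle_grip=83,pointer=0,pointer_tab=90,blow_block=0,lever_knob=132,board_tray=0,parts_bin=0,screwdriver=0,wire_spool=0)
for c in("top","side"):
    p,D=r.read_camera(c);cv2.imwrite(f"pics/{c}0.png",p[:,:,::-1])
    print(c,np.array(r.camera_model(c)["T"])[:3,3])
    for t,z in Z.items():
        for q in r.pinpoint(t,c)[:3]:
            print(t,round(q["confidence"],2),np.array(q["pixel"]),atz(c,q["pixel"],z))
print(r.observe())
E
```

```text
top [ 439.7  -97.6 1015.2]
valve 0.89 [309.4 409.8] [ 280.  -428.1    0. ]
valve_stem 0.8 [315.9 416.8] [ 277.9 -417.6   83. ]
valve_stem 0.56 [191.3 326.3] [ 574.4 -202.4   83. ]
handle_grip 0.89 [343.2 424. ] [ 214.4 -433.7   83. ]
handle_grip 0.71 [215.2 329. ] [ 516.1 -208.8   83. ]
handle_grip 0.4 [199.3 168.8] [551.3 180.1  83. ]
pointer_tab 0.73 [207.4 365.5] [ 535.2 -296.2   90. ]
blow_block 0.92 [200.3 164.6] [558.5 215.8   0. ]
blow_block 0.26 [141.  317.3] [ 722.6 -187.8    0. ]
lever_knob 0.71 [207.6 149.7] [525.9 208.8 132. ]
board_tray 0.77 [140. 174.] [721.8 197.1   0. ]
parts_bin 0.91 [139.2 316. ] [ 727.5 -184.3    0. ]
screwdriver 0.92 [181.8 246. ] [609.9   1.5   0. ]
wire_spool 0.84 [246.9 239.1] [437.8  16.4   0. ]
side [ 434.3 -727.3  689.1]
valve 0.81 [397.9 158.8] [ 272.9 -427.4    0. ]
valve 0.78 [271.2 300.4] [ 570.5 -202.5    0. ]
valve_stem 0.91 [247.8 302.2] [ 570.8 -206.5   83. ]
valve_stem 0.78 [373.  148.2] [ 273.4 -422.    83. ]
handle_grip 0.77 [386.8 107.1] [ 212.3 -433.1   83. ]
handle_grip 0.64 [250.2 273.9] [ 511.4 -202.8   83. ]
handle_grip 0.64
[... 331 characters left out ...]
6    0. ]
lever_knob 0.29 [156.2 323. ] [676.3  40.1 132. ]
board_tray 0.97 [155.8 322. ] [731.2 224.6   0. ]
parts_bin 0.66 [257.8 366.3] [ 728.4 -190.5    0. ]
parts_bin 0.32 [158.5 324. ] [733.6 209.5   0. ]
screwdriver 0.84 [208.9 299.7] [612.2  -0.8   0. ]
wire_spool 0.67 [211.9 230.8] [431.8  19.5   0. ]
{'time_s': 1.2, 'joints': array([-1.3,  0.1,  1.7,  0. ,  1.4, -0.1]), 'qd': array([-0., -0., -0., -0.,  0.,  0.]), 'effort': array([ -0. , -41.8, -36. ,   0.1,   0. ,   0. ]), 'tcp_pos': array([ 250. , -600. ,  214.7]), 'eef_rot': array([3.1, 0.6, 0. ]), 'wrist_force': array([-0.9,  0.1, -0.9]), 'ft_torque': array([ 0. , -0.1,  0. ]), 'gripper_force': 0.0, 'width': 1.0003021912049415}
```

View pics/top0.png

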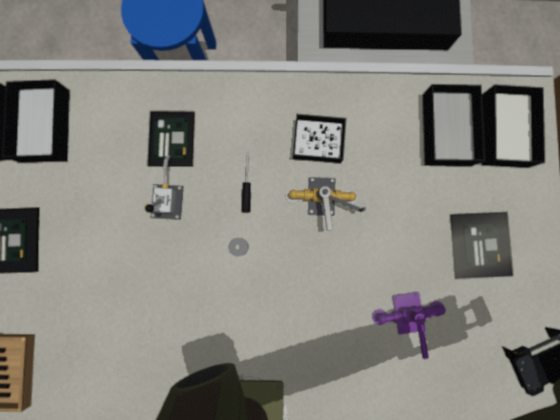

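View pics/side0.png

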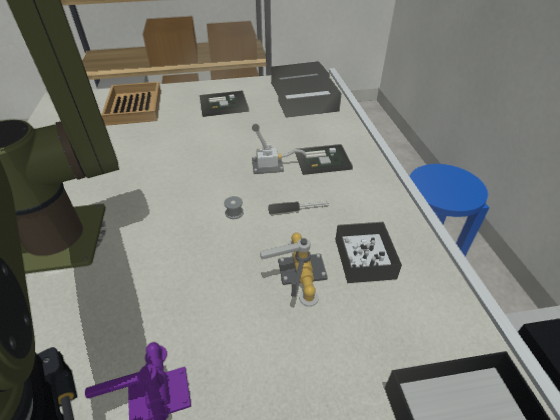

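The top picture shows the brass valve at (195,325), with its handle pointing to (228,328) and the dark pointer tab at (208,362). The purple valve is at (315,410). The blow-off block is at (202,165) with its knob at (208,150), the screwdriver at (185,246) and the spool at (247,239).

Candidates for the valve are the brass one at top (195,325) and the purple one at (315,410). I choose the brass one.

```bash
python3 - <<'E'
from h import *
np.set_printoptions(precision=1,suppress=True)
p,D=r.read_camera("top");s,S=r.read_camera("side")
a=cv2.resize(p[165:265,275:385],None,fx=3.6,fy=3.6,interpolation=2)
b=cv2.resize(p[155:255,125:235],None,fx=3.6,fy=3.6,interpolation=2)
c=cv2.resize(s[220:310,235:345],None,fx=3.6,fy=3.6,interpolation=2)[:240]
d=cv2.resize(s[105:195,225:335],None,fx=3.6,fy=3.6,interpolation=2)[:240]
cv2.imwrite("pics/crop.png",np.vstack([np.hstack([a,b]),np.hstack([c,d])])[:600,:800,::-1])
# world clouds
def cloud(cam,D):
    m=r.camera_model(cam);K=np.array(m["mtx"]);T=np.array(m["T"])
    v,u=np.mgrid[0:420,0:560];pts=np.stack([u,v],-1).reshape(-1,1,2).astype(float)
    n=cv2.undistortPoints(pts,K,np.array([m["k1"],0,0,0,0.])).reshape(-1,2)
    P=np.c_[n,np.ones(len(n))]*D.reshape(-1,1)
    return (P@T[:3,:3].T+T[:3,3])[D.ravel()>0]
for cam,DD in(("top",D),("side",S)):
    P=cloud(cam,DD)
    V=P[np.hypot(P[:,0]-572,P[:,1]+204)<115]
    H=V[(V[:,2]>72)&(V[:,2]<110)]
    print(cam,"handle+tab",len(H));
    ang=np.degrees(np.arctan2(H[:,1]+204,H[:,0]-572))%360;rad=np.hypot(H[:,0]-572,H[:,1]+204)
    for lo in range(0,115,10):
        k=(rad>=lo)&(rad<lo+10)
        if k.any():print(lo,k.sum(),H[k].mean(0),np.unique((ang[k]//5*5).astype(int)))
    A=V[(V[:,2]>42)&(V[:,2]<58)];
    print("arm",len(A),A[np.hypot(A[:,0]-572,A[:,1]+204)>40][:25])
    B=P[(np.hypot(P[:,0]-540,P[:,1]-210)<70)&(P[:,2]>70)]
    for lo in range(70,150,10):
        k=(B[:,2]>=lo)&(B[:,2]<lo+10)
        if k.any():print("lever",lo,k.sum(),B[k].mean(0))
    for t in("blow_block","board_tray"):
        for q in r.silhouettes(t,cam)[:1]:
            print(t,q["confidence"],cv2.minAreaRect(np.argwhere(q["mask"]).astype(np.float32)))
for t in ("lever_knob","pointer_tab","valve","blow_block"):
  for cam in("top","side"):
    for q in r.pinpoint(t,cam)[:2]:print(t,cam,q["confidence"],np.array(q["pixel"]))
E
```

```text
top handle+tab 328
0 47 [ 571.9 -202.9   92.9] [  0  15  20  30  45  60  65  75  85  95 100 105 110 120 125 130 140 145
 155 160 170 175 190 195 205 210 220 230 250 255 260 265 285 295 305 315
 320 325 335 340 350]
10 76 [ 568.5 -194.7   89.7] [  0  10  20  25  30  35  40  45  50  55  60  65  70  80  90 100 105 110
 115 120 125 130 140 145 150 155 160 165 170 175 185 350]
20 28 [ 550.5 -198.3   88.4] [ 70  80  95 145 150 155 160 165 170 175 180 185]
30 28 [ 537.4 -201.2   88.7] [160 165 170 175 180 185]
40 26 [ 526.9 -202.9   88. ] [165 170 175 180 185]
50 24 [ 517.3 -204.5   89. ] [170 175 180 185]
60 26 [ 507.5 -205.2   88.3] [175 180 185]
70 25 [ 497.5 -206.4   88.7] [175 180 185]
80 28 [ 487.1 -208.1   88.9] [175 180 185]
90 19 [ 516.4 -265.7   86.9] [175 180 185 240 245]
100 1 [ 531.7 -295.7   86.3] [245]
arm 330 [[ 678.  -246.3   50.4]
 [ 675.4 -246.3   50.3]
 [ 676.  -249.2   48. ]
 [ 671.2 -146.9   52.5]
 [ 672.  -149.6   49.2]
 [ 672.  -152.1   49.4]
 [ 671.8 -154.6   50.3]
 [ 672.3 -157.3   48.4]
 [ 671.9 -159.7   50.3]
 [ 672.5 -162.4   47.9]
 [ 672.1 -164.8   49.6]
 [ 671
[... 2449 characters left out ...]
114.5]
lever 120 11 [529.4 203.8 125.3]
lever 130 26 [526.1 202.5 135.5]
lever 140 12 [527.2 205.9 141.6]
blow_block 0.95 ((147.9000701904297, 267.49713134765625), (48.551612854003906, 29.84496307373047), 1.6365771293640137)
board_tray 0.73 ((158.7386474609375, 324.28802490234375), (27.2243709564209, 55.8177375793457), 5.355824947357178)
lever_knob top 0.62 [206.7 149.5]
lever_knob side 0.41 [129.2 254.6]
pointer_tab top 0.66 [206.2 364.9]
pointer_tab side 0.58 [281.4 296.4]
valve top 0.97 [195.1 320.8]
valve top 0.79 [310.  408.6]
valve side 0.91 [271.9 303.9]
valve side 0.86 [396.6 161.9]
blow_block top 0.93 [199.6 167. ]
blow_block top 0.57 [207.2 366.8]
blow_block side 0.89 [165.9 268.3]
```

View pics/crop.png

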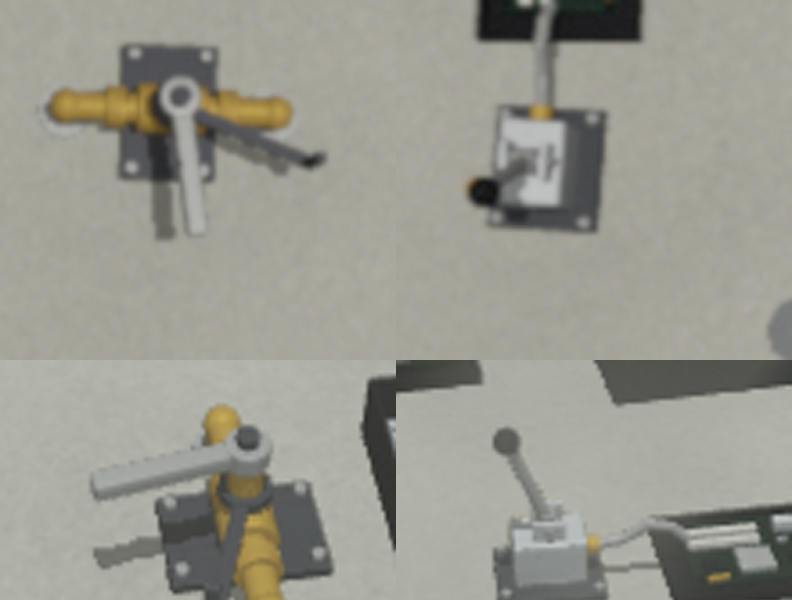

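The crop confirms the brass valve. Its handle points near -x (187.8°), and the pointer arm with its tab leads to about 249°, so it needs about +61°. The lever knob is at about (525,206,133). Now I'll move above the handle.

step_arm --plan "0.2 2.8 4.2 -0.5 0 0 -0.03;0.2 2.8 4.2 -0.5 0 0 -0.03;0.2 2.8 4.2 -0.5 0 0 -0.03;0.2 2.8 4.2 -0.5 0 0 -0.03;0.2 2.8 4.2 -0.5 0 0 -0.03;0.2 2.8 4.2 -0.5 0 0 -0.03;0.2 2.8 4.2 -0.5 0 0 -0.03;0.2 2.8 4.2 -0.5 0 0 -0.03"

```text
time_s: 2.7
tcp_pos: [471.7, -267.0, 175.4]
eef_rot: [3.132, 0.241, 0.001]
wrist_force: [0.6, -1.0, -0.7]
width: 0.798
gripper_force: 0.0
```

```bash
cat >> h.py <<'E'
from scipy.spatial.transform import Rotation as R
def st():
    o=r.observe();M=R.from_rotvec(o["eef_rot"]).as_matrix()
    print("t",round(o["time_s"],2),"tcp",o["tcp_pos"].round(1),"yawx",np.degrees(np.arctan2(M[1,0],M[0,0])).round(2),"z",M[:,2].round(3),"F",o["wrist_force"].round(1),"w",round(o["width"],3),"g",round(o["gripper_force"],1),"j",o["joints"].round(2))
E
python3 -c "
from h import *;st()"
```

```text
t 2.7 tcp [ 471.7 -267.   175.4] yawx 8.79 z [ 0.001 -0.001 -1.   ] F [ 0.6 -1.  -0.7] w 0.798 g 0.0 j [-0.61 -0.09  1.93  0.    1.3   0.8 ]
```

step_arm --plan "0.2 1.8 2.8 -1 0 0 0;0.2 1.8 2.8 -1 0 0 0;0.2 0 0 -3 0 0 0;0.2 0 0 -3 0 0 0;0.2 0 0 -2 0 0 0;0.2 0 0 -1 0 0 0;0.2 0 0 0 0 0 0"

```text
time_s: 3.4
tcp_pos: [505.8, -212.3, 63.8]
eef_rot: [-3.131, -0.243, 0.004]
wrist_force: [-0.6, 1.4, 0.4]
width: 0.802
gripper_force: 0.0
```

```bash
python3 - <<'E'
from h import *
st();p,D=r.read_camera("side");q,_=r.read_camera("top")
a=cv2.resize(p[190:330,220:360],None,fx=2.85,fy=2.85,interpolation=2)
b=cv2.resize(q[150:290,260:400],None,fx=2.85,fy=2.85,interpolation=2)
cv2.imwrite("pics/g1.png",np.hstack([a,b])[:,:,::-1])
E
```

```text
t 3.4 tcp [ 505.8 -212.3   63.8] yawx 8.86 z [-0.003  0.001 -1.   ] F [-0.6  1.4  0.4] w 0.802 g 0.0 j [-0.5   0.05  2.   -0.    1.1   0.92]
```

View pics/g1.png

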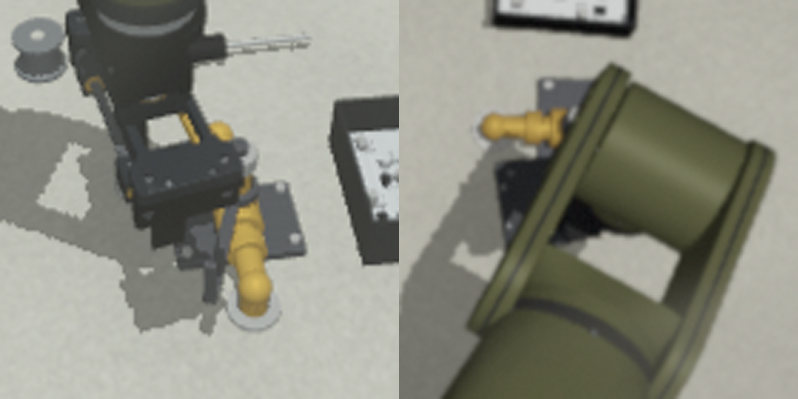

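The gripper straddles the handle as planned: its body is at (170,180) in the left crop, clear of the pointer tab at (270,212). I'll nudge it and close.

step_arm --plan "0.2 0.4 0.4 0 0 0 -0.015;1 0 0 0 0 0 0;1 0 0 0 0 0 0;1 0 0 0 0 0 0;1 0 0 0 0 0 0;1 0 0 0 0 0 0;1 0 0 0 0 0 0"

```text
time_s: 4.2
tcp_pos: [510.7, -208.8, 65.2]
eef_rot: [-3.134, -0.219, 0.0]
wrist_force: [0.2, -0.3, 0.3]
width: 0.349
gripper_force: 0.0
```

```bash
python3 -c "
from h import *;st()"
```

```text
t 4.2 tcp [ 510.7 -208.8   65.2] yawx 8.01 z [-0.  0. -1.] F [ 0.2 -0.3  0.3] w 0.349 g 0.0 j [-0.49  0.05  1.99  0.    1.1   0.95]
```

step_arm --plan "1 0 0 0 0 0 0;1 0 0 0 0 0 0;1 0 0 0 0 0 0;1 0 0 0 0 0 0;1 0 0 0 0 0 0"

```text
time_s: 4.7
tcp_pos: [510.5, -208.2, 65.1]
eef_rot: [-3.133, -0.22, 0.001]
wrist_force: [-2.2, 3.3, 2.2]
width: 0.146
gripper_force: 30.0
```

```bash
python3 -c "
from h import *;st()"
```

```text
t 4.7 tcp [ 510.5 -208.2   65.1] yawx 8.03 z [-0.001  0.001 -1.   ] F [-2.2  3.3  2.2] w 0.146 g 30.0 j [-0.48  0.05  1.99  0.    1.1   0.95]
```

step_arm --plan "1 0.13 -0.64 0 0 0 0.1065;1 0.19 -0.63 0 0 0 0.1065;1 0.26 -0.60 0 0 0 0.1065;1 0.32 -0.57 0 0 0 0.1065;1 0.38 -0.53 0 0 0 0.1065;1 0.44 -0.49 0 0 0 0.1065;1 0.49 -0.44 0 0 0 0.1065;1 0.53 -0.39 0 0 0 0.1065"

```text
time_s: 5.5
tcp_pos: [538.8, -252.5, 65.2]
eef_rot: [2.76, 1.497, 0.001]
wrist_force: [1.9, -0.9, -1.7]
width: 0.141
gripper_force: 30.1
```

```bash
python3 -c "
from h import *;st()"
```

```text
t 5.5 tcp [ 538.8 -252.5   65.2] yawx 56.97 z [ 0.002 -0.001 -1.   ] F [ 1.9 -0.9 -1.7] w 0.141 g 30.1 j [-0.53  0.14  1.9  -0.    1.1   0.05]
```

step_arm --plan "1 0.56 -0.33 0 0 0 0.103;1 0.58 -0.26 0 0 0 0.103;1 0 0 0 0 0 0;1 0 0 0 0 0 0"

```text
time_s: 5.9
tcp_pos: [550.6, -258.6, 65.2]
eef_rot: [2.594, 1.765, 0.002]
wrist_force: [6.1, -3.5, -4.8]
width: 0.15
gripper_force: 30.0
```

```bash
python3 -c "
from h import *;st()"
```

```text
t 5.9 tcp [ 550.6 -258.6   65.2] yawx 68.47 z [ 0.003 -0.002 -1.   ] F [ 6.1 -3.5 -4.8] w 0.15 g 30.0 j [-0.53  0.17  1.87 -0.    1.1  -0.15]
```

step_arm --plan "0.5 0 0 0 0 0 0;0.5 0 0 0 0 0 0;0.5 0 0 0 0 0 0;0.5 0 0 2 0 0 0;0.5 0 0 4 0 0 0;0.5 0 0 5 0 0 0;0.5 -2 4 3 0 0 0;0.5 -2 4 1 0 0 0"

```text
time_s: 6.7
tcp_pos: [512.4, -181.2, 218.1]
eef_rot: [2.592, 1.764, 0.006]
wrist_force: [0.2, -0.1, 0.3]
width: 0.499
gripper_force: 0.0
```

step_arm --plan "0.8 -2 4.5 0 0 0 0;0.8 -2 4.5 0 0 0 0;0.8 -2 4.5 0 0 0 0;0.8 -2 4.5 0 0 0 0;0.8 -2 4.5 0 0 0 0;0.8 -2 4.5 0 0 0 0;0.8 0 4.5 0 0 0 0;0.8 0 0 0 0 0 0"

```text
time_s: 7.5
tcp_pos: [389.6, 138.6, 213.4]
eef_rot: [-2.588, -1.78, -0.002]
wrist_force: [0.3, -1.1, 1.0]
width: 0.198
gripper_force: 0.0
```

```bash
cat > chk.py <<'E'
from h import *
np.set_printoptions(precision=1,suppress=True)
import sys
p,D=r.read_camera("top");s,S=r.read_camera("side");st()
a=cv2.resize(p[165:245,275:385],None,fx=7,fy=7,interpolation=2)[:300*2,:400*2]
c=cv2.resize(s[225:310,250:340],None,fx=4.4,fy=4.4,interpolation=2)
a=cv2.resize(p[165:250,290:380],None,fx=4.4,fy=4.4,interpolation=2)
cv2.imwrite(f"pics/{sys.argv[1]}.png",np.hstack([a,c])[:,:,::-1])
for cam,DD in(("top",D),("side",S)):
    m=r.camera_model(cam);K=np.array(m["mtx"]);T=np.array(m["T"])
    v,u=np.mgrid[0:420,0:560];n=cv2.undistortPoints(np.stack([u,v],-1).reshape(-1,1,2).astype(float),K,np.array([m["k1"],0,0,0,0.])).reshape(-1,2)
    P=(np.c_[n,np.ones(len(n))]*DD.reshape(-1,1))@T[:3,:3].T+T[:3,3]
    rd=np.hypot(P[:,0]-571.5,P[:,1]+199.5)
    H=P[(rd>25)&(rd<92)&(P[:,2]>(84 if cam=="top" else 84))&(P[:,2]<96)&(P[:,1]<-205)][:,:2]
    vx,vy,x0,y0=cv2.fitLine(H.astype(np.float32),cv2.DIST_HUBER,0,.01,.01).ravel()
    d=np.array([vx,vy])*(-1 if vy>0 else 1)
    tp=P[(rd>96)&(rd<112)&(P[:,2]>60)&(P[:,2]<95)&(P[:,1]<-270)]
    ar=P[(rd>40)&(rd<95)&(P[:,2]>45)&(P[:,2]<60)&(P[:,1]<-230)]
    print(cam,"handle deg",np.degrees(np.arctan2(d[1],d[0]))%360,len(H),"tab",tp.mean(0),len(tp),"perp of tab from handle line mm",np.cross(d,tp.mean(0)[:2]-[x0,y0]),"hub?",np.array([x0,y0]),len(ar))
E
python3 chk.py v1
```

```text
t 7.6 tcp [390.5 135.1 213.1] yawx 68.78 z [-0. -0. -1.] F [ 0.2 -0.1 -0.8] w 0.199 g 0.0 j [ 0.2 -0.4  2.1 -0.   1.4  0.6]
top handle deg 249.15039 160 tab [ 532.7 -291.7   82. ] 18 perp of tab from handle line mm -2.5790644147434723 hub? [ 550.2 -253.2] 40
side handle deg 247.98953 196 tab [ 534.2 -296.    78.3] 47 perp of tab from handle line mm -1.9398928857037614 hub? [ 552.3 -256.4] 19chk.py:19: DeprecationWarning: Arrays of 2-dimensional vectors are deprecated. Use arrays of 3-dimensional vectors instead. (deprecated in NumPy 2.0)
  print(cam,"handle deg",np.degrees(np.arctan2(d[1],d[0]))%360,len(H),"tab",tp.mean(0),len(tp),"perp of tab from handle line mm",np.cross(d,tp.mean(0)[:2]-[x0,y0]),"hub?",np.array([x0,y0]),len(ar))
```

View pics/v1.png

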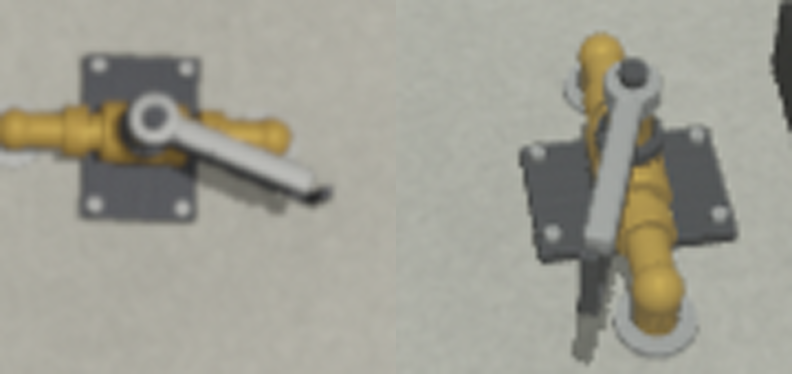

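The handle now ends at the tab: in the left crop the handle's end is at (187,312) and the tab at (192,322). I'll check the angle finely, using the pointer arm's direction in the first pictures.

```bash
python3 - <<'E'
from h import *
np.set_printoptions(precision=2,suppress=True)
def fit(P):
    vx,vy,x0,y0=cv2.fitLine(P.astype(np.float32),cv2.DIST_HUBER,0,.01,.01).ravel()
    s=-1 if vy>0 else 1
    return np.degrees(np.arctan2(s*vy,s*vx))%360,[x0,y0],len(P)
for cam,S in(("top",(572,-198)),("side",(571.5,-203))):
    im=cv2.imread(f"pics/{cam}0.png").astype(float);now=r.read_camera(cam)[0][:,:,::-1].astype(float)
    m=r.camera_model(cam)
    v,u=np.mgrid[160:320,260:400];px=np.stack([v.ravel(),u.ravel()],1)
    def world(z):return np.array([atz(cam,q,z)[:2] for q in px])
    for nm,I,z,rr in(("arm",im,53,(45,92)),("handle",now,90,(25,88))):
        W=world(z);rd=np.hypot(W[:,0]-S[0],W[:,1]-S[1]);an=np.degrees(np.arctan2(W[:,1]-S[1],W[:,0]-S[0]))%360
        c=I[px[:,0],px[:,1]];g=c.mean(1);sat=c.max(1)-c.min(1)
        k=(rd>rr[0])&(rd<rr[1])&(abs(an-248.5)<(14))&(sat<25)
        for th in((70,80,90) if nm=="arm" else (0,)):
            kk=k&((g<th) if nm=="arm" else (sat<12)&(g>150))
            if kk.sum()>10:print(cam,nm,th,fit(W[kk]))
    d=np.abs(now-im).max(2)
    # grey samples for reference
    for q in r.pinpoint("pointer_tab",cam)[:1]+r.pinpoint("valve_stem",cam)[:2]:print(cam,np.array(q["pixel"]),q["confidence"],atz(cam,q["pixel"],90))
E
```

```text
Traceback (most recent call last):
  File "h.py", line 9, in atz
    T,v=ray(cam,px);w=T[:3,:3]@v;o=T[:3,3];return o+w*(z-o[2])/w[2]
        ~~~^^^^^^^^
  File "h.py", line 4, in ray
    m=r.camera_model(cam);K=np.array(m["mtx"]);T=np.array(m["T"])
ValueError: time passes only in moves, steps and waits
```

```bash
sed -i 's/^def ray/import functools\n@functools.cache\ndef CM(c):return r.camera_model(c)\ndef ray/; s/    m=r.camera_model(cam);K/    m=CM(cam);K/' h.py; cat > al.py <<'E'
from h import *
np.set_printoptions(precision=2,suppress=True)
def fit(P):
    vx,vy,x0,y0=cv2.fitLine(P.astype(np.float32),cv2.DIST_HUBER,0,.01,.01).ravel()
    s=-1 if vy>0 else 1
    return round(float(np.degrees(np.arctan2(s*vy,s*vx))%360),2),[x0,y0],len(P)
for cam,S in(("top",(572,-198)),("side",(571.5,-203))):
    im=cv2.imread(f"pics/{cam}0.png").astype(float);now=r.read_camera(cam)[0][:,:,::-1].astype(float)
    v,u=np.mgrid[160:320,260:400];px=np.stack([v.ravel(),u.ravel()],1)
    for nm,I,z,rr in(("arm",im,53,(45,92)),("handle",now,90,(25,88))):
        W=np.array([atz(cam,q,z)[:2] for q in px])
        rd=np.hypot(W[:,0]-S[0],W[:,1]-S[1]);an=np.degrees(np.arctan2(W[:,1]-S[1],W[:,0]-S[0]))%360
        c=I[px[:,0],px[:,1]];g=c.mean(1);sat=c.max(1)-c.min(1)
        k=(rd>rr[0])&(rd<rr[1])&(abs(an-248.5)<14)&(sat<25)
        for th in((70,80,90,100) if nm=="arm" else (8,12,16)):
            kk=k&((g<th) if nm=="arm" else (sat<th)&(g>130))
            if kk.sum()>10:print(cam,nm,th,fit(W[kk]),g[k].min(),g[k].max())
E
python3 al.py
```

```text
top arm 90 (245.3, [np.float32(545.92896), np.float32(-259.22598)], 51) 81.33333333333333 172.66666666666666
top arm 100 (243.95, [np.float32(544.9482), np.float32(-259.72513)], 80) 81.33333333333333 172.66666666666666
top handle 8 (249.84, [np.float32(550.8881), np.float32(-250.88524)], 123) 59.0 185.33333333333334
top handle 12 (253.67, [np.float32(551.615), np.float32(-252.11678)], 149) 59.0 185.33333333333334
top handle 16 (254.32, [np.float32(552.1199), np.float32(-252.32794)], 159) 59.0 185.33333333333334
side arm 80 (282.99, [np.float32(537.13074), np.float32(-277.22464)], 42) 68.66666666666667 175.0
side arm 90 (255.01, [np.float32(543.07983), np.float32(-264.34357)], 153) 68.66666666666667 175.0
side arm 100 (255.03, [np.float32(543.18585), np.float32(-264.79614)], 167) 68.66666666666667 175.0
side handle 8 (248.56, [np.float32(551.8911), np.float32(-257.4444)], 157) 68.66666666666667 167.0
side handle 12 (248.56, [np.float32(551.8911), np.float32(-257.4444)], 157) 68.66666666666667 167.0
side handle 16 (248.56, [np.float32(551.8911), np.float32(-257.4444)], 157) 68.66666666666667 167.0
```

The estimates agree with alignment to within about 1°: tool yaw at release was 68.5°, handle about 248.5°, pointer about 248°. Next I'll go behind the lever knob with the fingers shut.

step_arm --plan "1 2.5 2.4 0 0 0 0.1;1 2.5 2.4 0 0 0 0.1;1 2.0 2.4 0 0 0 0.1;1 0 0 0 0 0 0;1 0 0 -4 0 0 0;1 0 0 -3 0 0 0;1 0 0 -2 0 0 0;1 0 0 0 0 0 0"

```text
time_s: 8.55
tcp_pos: [458.4, 203.9, 119.3]
eef_rot: [-2.303, -2.133, 0.011]
wrist_force: [-0.0, 0.5, -0.2]
width: 0.006
gripper_force: 0.0
```

```bash
python3 - <<'E'
from h import *
st();p,D=r.read_camera("side");q,_=r.read_camera("top")
a=cv2.resize(p[80:200,200:340],None,fx=2.85,fy=2.85,interpolation=2)
b=cv2.resize(q[140:260,90:230],None,fx=2.85,fy=2.85,interpolation=2)
cv2.imwrite("pics/g2.png",np.hstack([a,b])[:,:,::-1])
E
```

```text
t 8.55 tcp [458.4 203.9 119.3] yawx 85.62 z [-0.007 -0.003 -1.   ] F [-0.   0.5 -0.2] w 0.006 g 0.0 j [ 0.31 -0.12  2.06 -0.    1.21  0.39]
```

View pics/g2.png

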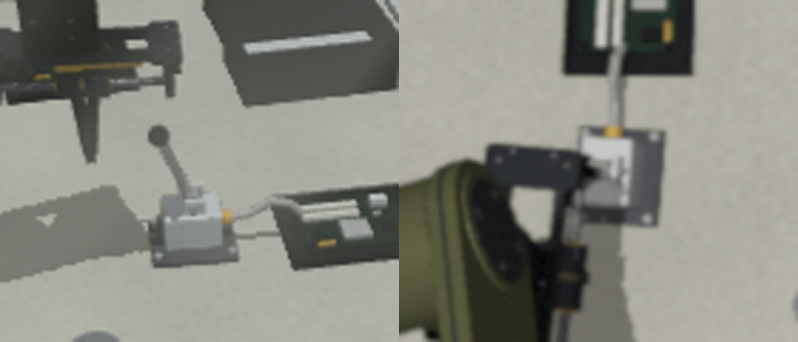

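The left crop shows the shut fingertips at (160,92) left of the knob at (133,158), on its -x side and at the right height. Now I'll push.

step_arm --plan "1 2 0 0.2 0 0 0;1 1.5 0 0 0 0 0;1 1 0 0 0 0 0;1 1 -0.05 0.1 0 0 0;1 1 -0.05 0.1 0 0 0;1 1 -0.05 0 0 0 0;1 1 -0.05 0 0 0 0;1 0 0 0 0 0 0"

```text
time_s: 9.45
tcp_pos: [547.8, 205.0, 130.4]
eef_rot: [2.302, 2.138, 0.005]
wrist_force: [-3.9, 0.5, 5.8]
width: 0.005
gripper_force: 2.8
```

```bash
python3 -c "
from h import *;st()"
```

```text
t 9.45 tcp [547.8 205.  130.4] yawx 85.77 z [ 0.003  0.002 -1.   ] F [-3.9  0.5  5.8] w 0.005 g 2.8 j [0.27 0.05 1.88 0.   1.21 0.34]
```

```bash
python3 - <<'E'
from h import *
st();p,D=r.read_camera("side")
cv2.imwrite("pics/g3.png",cv2.resize(p[80:180,210:330],None,fx=5,fy=5,interpolation=2)[:,:,::-1]);st()
E
```

```text
t 9.45 tcp [547.8 205.  130.4] yawx 85.77 z [ 0.003  0.002 -1.   ] F [-3.9  0.5  5.8] w 0.005 g 2.8 j [0.27 0.05 1.88 0.   1.21 0.34]
t 9.5 tcp [547.1 204.9 130. ] yawx 85.78 z [ 0.001  0.001 -1.   ] F [-3.9  0.9  5.7] w 0.005 g 2.7 j [0.27 0.05 1.88 0.   1.21 0.34]
```

View pics/g3.png

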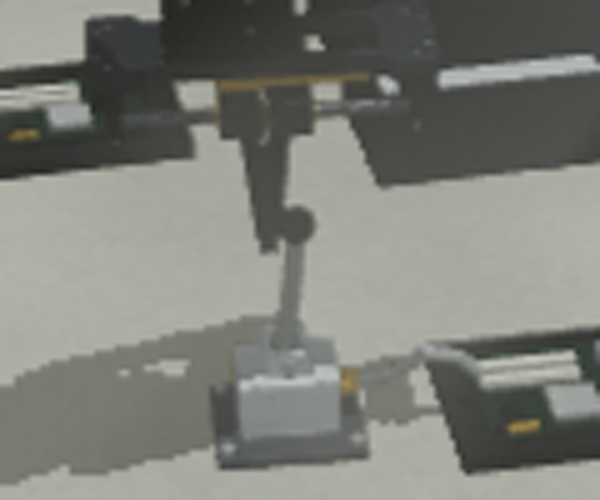

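The picture shows the fingertip at (240,268) behind and a little below the knob at (225,297), with the lever just past upright. I'll continue, dropping slightly.

step_arm --plan "1 0.4 0 -0.4 0 0 0;1 0.5 -0.03 -0.4 0 0 0;1 0.5 -0.03 -0.3 0 0 0;1 0.4 -0.03 0 0 0 0;1 0 0 0 0 0 0"

```text
time_s: 10.0
tcp_pos: [563.7, 203.6, 115.4]
eef_rot: [-2.3, -2.138, 0.002]
wrist_force: [-5.8, 0.7, 2.3]
width: 0.003
gripper_force: 2.5
```

```bash
python3 -c "
from h import *;st()"
```

```text
t 10.0 tcp [563.7 203.6 115.4] yawx 85.8 z [-0.002  0.    -1.   ] F [-5.8  0.7  2.3] w 0.003 g 2.5 j [0.26 0.1  1.85 0.   1.19 0.33]
```

step_arm --plan "1 0.4 0 0.1 0 0 0;1 0.3 0 0 0 0 0;1 0 0 0 0 0 0;1 0 0 0 0 0 0"

```text
time_s: 10.4
tcp_pos: [567.9, 203.3, 114.8]
eef_rot: [-2.297, -2.136, 0.011]
wrist_force: [-9.9, 0.0, 0.7]
width: 0.003
gripper_force: 4.8
```

```bash
python3 -c "
from h import *;st()"
```

```text
t 10.4 tcp [567.9 203.3 114.8] yawx 85.83 z [-0.008 -0.001 -1.   ] F [-9.9  0.   0.7] w 0.003 g 4.8 j [0.25 0.11 1.84 0.   1.2  0.33]
```

step_arm --plan "1 0.3 0 0 0 0 0;1 0.3 0 0 0 0 0;1 0 0 0 0 0 0;1 0 0 0 0 0 0"

```text
time_s: 10.8
tcp_pos: [568.7, 203.3, 114.5]
eef_rot: [-2.291, -2.131, 0.027]
wrist_force: [-27.4, -0.1, 10.0]
width: 0.006
gripper_force: 13.9
```

```bash
python3 - <<'E'
from h import *
st();p,D=r.read_camera("side")
cv2.imwrite("pics/g4.png",cv2.resize(p[80:180,210:330],None,fx=5,fy=5,interpolation=2)[:,:,::-1])
E
```

```text
t 10.8 tcp [568.7 203.3 114.5] yawx 85.86 z [-0.021 -0.003 -1.   ] F [-27.4  -0.1  10. ] w 0.006 g 13.9 j [0.25 0.12 1.83 0.   1.21 0.32]
```

View pics/g4.png

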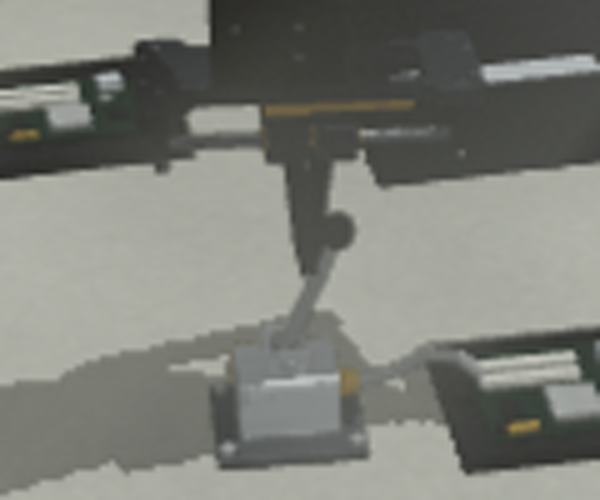

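The force jumped to 27 N with no further travel, and the lever leans fully to +x (knob at (230,338)), so it is at its stop. I'll retreat, letting it spring back, then rise clear.

step_arm --plan "1 -1 0 0 0 0 0;1 -1 0.05 0.2 0 0 0;1 -1 0.05 0.2 0 0 0;1 -1 0.05 0 0 0 0;1 -1.5 0.05 0 0 0 0;1 -1.5 0 0 0 0 0;1 -2 0 0 0 0 0;1 -2 0 0 0 0 0"

```text
time_s: 11.65
tcp_pos: [468.0, 205.7, 122.3]
eef_rot: [2.299, 2.137, 0.006]
wrist_force: [-0.2, -0.0, 0.3]
width: 0.001
gripper_force: 0.0
```

step_arm --plan "1 -2 0 0 0 0 0;1 -2 0 1 0 0 0;1 0 0 4 0 0 0;1 0 0 4 0 0 0;1 -2 0 2 0 0 0;1 -2 0 0 0 0 0;1 0 0 0 0 0 0;1 0 0 0 0 0 0"

```text
time_s: 12.45
tcp_pos: [387.8, 205.7, 231.7]
eef_rot: [2.3, 2.138, 0.005]
wrist_force: [0.4, -0.8, 0.3]
width: 0.006
gripper_force: 0.0
```

```bash
python3 -W ignore - <<'E'
import sys;sys.argv=["x","v2"]
exec(open("chk.py").read())
B=s[105:195,225:335]
cv2.imwrite("pics/v2.png",np.hstack([a,c,cv2.resize(B,None,fx=4.4,fy=374/90,interpolation=2)])[:,:,::-1][:, 396:])
def W(px):pass
for k,(cam,DD) in enumerate((("top",D),("side",S))):
    m=CM(cam);K=np.array(m["mtx"]);T=np.array(m["T"])
    v,u=np.mgrid[0:420,0:560];n=cv2.undistortPoints(np.stack([u,v],-1).reshape(-1,1,2).astype(float),K,np.array([m["k1"],0,0,0,0.])).reshape(-1,2)
    P=(np.c_[n,np.ones(len(n))]*DD.reshape(-1,1))@T[:3,:3].T+T[:3,3]
    Q=P[(np.hypot(P[:,0]-545,P[:,1]-206)<60)&(P[:,2]>130)&(P[:,2]<150)];print(cam,"knob",Q.mean(0),len(Q))
E
```

```text
t 12.55 tcp [387.7 205.5 230.8] yawx 85.8 z [ 0. -0. -1.] F [-0.2 -0.3  0. ] w 0.002 g 0.0 j [ 0.4 -0.4  2.1 -0.   1.4  0.4]
top handle deg 248.70334 157 tab [ 532.8 -291.9   81.1] 18 perp of tab from handle line mm -2.051668715423279 hub? [ 550.1 -253.3] 40
side handle deg 248.4014 201 tab [ 534.1 -296.    78.6] 46 perp of tab from handle line mm -2.49510043971571 hub? [ 552.4 -256.4] 20
top knob [524.3 207.8 139. ] 63
side knob [526.4 203.6 137.4] 38
```

View pics/v2.png

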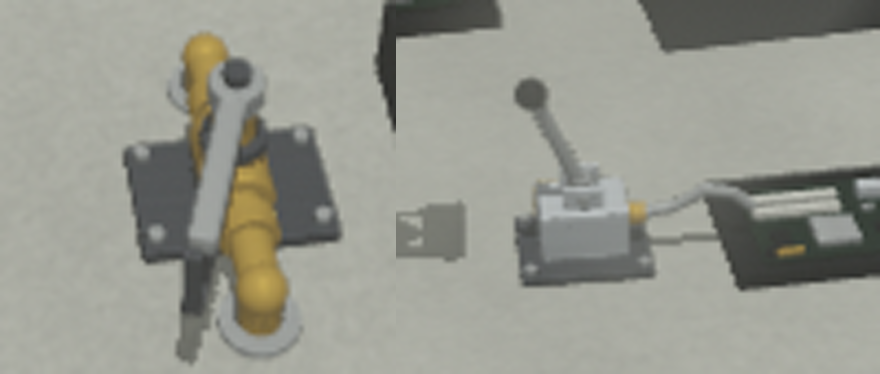

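The lever is back at rest (knob at (93,530), same measured position as before), and the handle is still over the pointer, unchanged. I'll hand in.

```bash
python3 -c "
from rig import r;print(r.job_done())"
```

```text
the job is handed in; nothing more can be done
None
```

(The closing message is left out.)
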